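# Check a welded-in bushing with a go / no-go plug gauge

### The arm

A 6-joint arm with a two-finger parallel gripper is mounted at the origin on the work surface. World frame = base frame: x ahead of the robot, y to its left, z up, the work surface at z = 0. Lengths are in mm, angles in rad, forces in N, time in s.
With the tool pointing down it reaches from about 275 to 750 mm from the base axis. Payload 10.2 kg.
Tool frame: the origin (TCP) lies midway between the tips of the shut fingers; the grasp point (between the pads) lies 19 mm behind it; z points along the fingers, y is the direction in which the jaws open and shut (so a half turn about z gives the same grasp; the last joint's range is limited). The gripper opens to 85 mm and grips with 20 to 120 N. Pads are 22 mm wide; open, the fingers measure 114 mm over their backs; the gripper's body (76 mm by 85 mm) begins 54 mm behind the grasp point. The pads swing forward as they close: fully open they stand 13 mm farther back than shut.
Start: joints at [0.977, 0.313, 1.498, -0, 1.331, -0.223], TCP at [190.253, 489.321, 231.294] pointing down, gripper open.
Joint ranges: [-2.94, 2.94], [-0.97, 2.17], [0.19, 2.56], [-1.23, 4.37], [0.02, 3.11], [-2.88, 2.88]. Speed limits (rad/s): [2.39, 2.39, 3.01, 3.14, 3.14, 3.14].

### API

Orientations are given as a unit quaternion [w, x, y, z].
In Python, from rig import sense, optics, ctrl gives the robot as it stands.
- The arm moves only by the tool play_rows, never from a script. Its argument "plan" is a list of rows, each a list of 7 numbers: the shift along the world's x, y, z in mm, then the turn, a rotation vector about the world's x, y, z in rad, then the opening, from -1 (shut) to 1 (fully open), so that 0 is half open. A call has 1 to 5 rows; each row shifts and turns the pose as measured when the row begins; what a row does not reach is not made up. A row lasts 1/12 s, in which the tool goes at most 41.7 mm and 7.16 degrees, less where a joint would pass 70% of its speed; a pose out of reach is approached as far as the arm can. A call is refused whole if a number of a shift passes 41.7 or a number of a turn 0.125, either way. A call with a gripper value outside its range is refused whole. The fingers move at their own pace and stop on an object; "grip_force" is the grip in N (left out, the last holds). Time passes only in rows, so rows that do not move let the fingers close. It gives the time, the measured TCP pose, the force and the opening at its end, in the units of the state.
- sense(): the state, without advancing time (a new reading comes with each control period).
- optics.capture(name): name is "scene" or "top" or "wrist"; returns a dict with "img" (420x560x3 uint8, blue, green, red), "fx", "fy", "cx", "cy" (pixels), "world_to_cam" (4x4, takes a point from world to camera coordinates). Camera axes: x right, y up, looking along -z (the intrinsics and any distortion apply to the point x, -y, -z); pixel columns grow to the right and rows downward; lengths in mm; the calibration is good to about 2 mm. A picture is of the moment at which its call begins. There is no depth.
- ctrl.finish_job(): hands the job in, once; it reports no verdict.
The state is a dict: "time_s": time; "joints": joint angles; "dq": joint speeds; "tau": joint torques, N m; "eef_pos": TCP position; "ee_rot": TCP orientation; "force": force on the tool from outside, world axes, zero at the start; "wrist_torque": the same for the moment, N m; "grip_width": opening from 0.0 (shut) to 1.0 (fully open).
Only numpy, scipy, OpenCV 4.12 (cv2) and the standard library are available. Lean on these libraries where they do the work, as an engineer would, in place of code of your own. Each camera call takes 0.05 s, during which the arm holds its last target. There are 200 camera calls.

### The job

Take the plug gauge with the green and red bands from the blue cradle and gently slide its go end (the longer, thinner one) straight into the bushing of the clamped profile, from either side, until its collar is fully home, and hold it there with a light push for a moment so that the collar seats on the face. Then draw it out and press the no-go end squarely and centrally against a mouth of the same bore, at whichever side suits, with a light, steady push of about a second, to confirm that it will not enter. Never force it (25 N or more spoils the bushing); lay the gauge back in the blue cradle, either way round, and leave the other things where they are.

Things in the scene. Friction and masses are not known exactly. Their poses are not given: they have to be found in the camera images.
- gauge: Double-ended plug gauge, about 0.3 kg, 140 mm long. Origin mid-handle on its axis; x axis runs towards the go end. Aluminium handle 22 x 22 mm square, x -45 to +45, green band on the go half, red band on the no-go half. Starts level in the blue cradle, axis 50 mm above the table, flat faces to the sides and top; can be gripped across the handle from above, between the cradle's posts.
- go_tip (a point): Centre of the end face of the go end, on the axis, 75 mm from the gauge's origin; axes as the gauge's. The go end is the longer, thinner steel cylinder: 23 mm in diameter, 30 mm long (gauge x +45 to +75), nose bevelled by 0.8 mm. At its root is a round collar 32 mm in diameter (x +40 to +45).
- nogo_tip (a point): Centre of the end face of the no-go end, on the axis, 65 mm from the gauge's origin; axes as the gauge's. The no-go end is the shorter, thicker steel cylinder: 27 mm in diameter, 20 mm long (gauge x -45 to -65), flat-ended; 3 mm too large for the bore.
- cradle: Blue cradle fixed to the table: base 120 x 56 x 8 mm and two 6 mm thick posts 60 mm apart. Origin at the centre of its underside, x axis along the lying gauge. The handle lies in a notch in each post, 28 mm wide, its floor 39 mm and its cheeks' tops 48 mm above the table; gauge axis then 50 mm above the table. The gauge fits either way round.
- workpiece: Rigid, clamped steel box profile, 50 mm wide, 60 mm high, 130 mm long, with a brass bushing right through it, on a grey riser 56 mm wide, 22 mm high; profile top 82 mm, red clamp 88 mm high over its far end, 40 to 79 mm from the bore. It stands on shims of unknown thickness (0 to 8 mm). Origin at the underside of the riser, under the middle of the bore; x axis level along the bore, pointing to the robot's left; y axis along the profile, towards the robot.
- bore_centre (a point): NOMINAL middle of the bore, 52 mm above the workpiece's origin, axes as its own; the bushing was welded in up to 2 mm off it, sideways and in height. Bore level, 24 mm in diameter, sharp-edged, 64 mm long, open at both ends; bushing 46 mm square, bore central, faces upright, rigid, 7 mm proud of the profile. Takes the go end, 1 mm to spare, from either side till its collar meets the face, tip 2 mm short of the middle.
- spare_cradle: Grey cradle for the spare gauge, fixed, otherwise the same as the blue one.
- spare_gauge: A larger double-ended plug gauge for other holes: black square handle with two yellow bands; not for this job. Same layout as the gauge but go end 29 mm and no-go end 35 mm in diameter. Origin at the middle of its handle.
- hammer: A hand hammer lying on the right of the table, about 0.3 m long. Origin under its middle.
- collar_a: A spare brass ring, 44 mm across, 30 mm high, standing on its flat side. Origin at the centre of its underside.
- collar_b: Another spare brass ring, the same as the first.
Things that resemble listed ones, but are neither listed nor needed, are in the scene too. Of the things that look like the cradle, the smaller one is meant. Leave any brown look-alike of the gauge alone.

How it is judged (in metres and radians):
On the way, in this order (a step that is already met when the one before it is completed fails the run):
1. the go end is fully home in the bore, from either side (tip within 3.5 mm of the bore's middle along it, in line within 0.06 rad), pressed home with over 2 N for 0.3 s (x of go_tip in the frame of bore_centre between -0.0035 and 0.0035 m and y of go_tip in the frame of bore_centre between -0.004 and 0.004 m and z of go_tip in the frame of bore_centre between -0.004 and 0.004 m and angle between the x axis of gauge and the x axis of workpiece, either way round below 0.06 rad and contact force between gauge and workpiece above 2 N), for 0.3 s.
2. the no-go end is pressed on either mouth with over 2 N for 0.6 s, its end face within 5 mm of the nominal axis sideways and in height, in line within 0.08 rad (distance between nogo_tip and bore_centre below 0.036 m and y of nogo_tip in the frame of bore_centre between -0.005 and 0.005 m and z of nogo_tip in the frame of bore_centre between -0.005 and 0.005 m and angle between the x axis of gauge and the x axis of workpiece, either way round below 0.08 rad and contact force between gauge and workpiece above 2 N), for 0.6 s.
At the end, for the whole second after the job is handed in: The gauge lies at rest in the notches of the blue cradle, either way round: within 12 mm of its middle, axis 46 to 53 mm above the table, level within 0.07 rad and in line with the cradle within 0.12 rad (horizontal distance between gauge and cradle below 0.012 m and height (world z) of gauge between 0.046 and 0.053 m and angle between the x axis of gauge and the x axis of cradle, either way round below 0.12 rad and angle between gauge's own x axis and vertical between 1.5 and 1.64 rad and linear speed of gauge below 0.02 m/s); the robot touches nothing.
It fails at once if the gauge is pressed against the workpiece with 25 N or more (contact force between gauge and workpiece above 25 N).
It fails at once if the arm or fingers knock the workpiece (over 10 N) (contact force between any of the arm, the fingers and workpiece above 10 N).
It fails at once if the spare gauge, the hammer or a brass ring is moved by more than 20 mm (distance of any of spare_gauge, hammer, collar_a, collar_b from where it was at the start of the episode above 0.02 m).
It also fails if it takes over 72 s, if anything falls off the work surface, if the arm or the gripper's body presses on something with over 40 N, if the wrist force passes 120 N, or if a joint passes its speed limit or range.

## Working session

There is one attempt and no reset: what is moved stays moved. The work goes in short steps, Python scripts to look and compute and a tool call to move; the robot and the scene stay as the last step left them, time stands still between calls to the robot, and variables do not carry over. Pictures are saved under pics/ and viewed, about 8 in all and at most 12, crops included, and the job is handed in when it is done.

Besides the shell and the picture viewer there is one more tool, called after "Request:" in YAML: its name, and indented under it one key for each argument. play_rows: Moves the arm, as the interface text tells. Its arguments: {"type":"object","properties":{"plan":{"type":"array"},"grip_force":{"type":"number"}},"required":["plan"]}

```bash
mkdir -p pics; ls
cat > h.py <<'E'
import numpy as np, cv2
from rig import sense, optics, ctrl
def cap(n,save=None):
    c=optics.capture(n)
    if save: cv2.imwrite('pics/'+save+'.png',c['img'])
    np.save('pics/%s.npy'%(save or n),c,allow_pickle=True)
    return c
def load(s): return np.load('pics/%s.npy'%s,allow_pickle=True).item()
def ray(c,u,v):
    M=np.array(c['world_to_cam']);R=M[:3,:3];t=M[:3,3]
    d=np.array([(u-c['cx'])/c['fx'],-(v-c['cy'])/c['fy'],-1.])
    return -R.T@t, R.T@d
def onz(c,u,v,z):
    o,d=ray(c,u,v); return o+d*(z-o[2])/d[2]
def proj(c,p):
    M=np.array(c['world_to_cam']);q=M[:3,:3]@np.array(p,float)+M[:3,3]
    return np.array([c['cx']+c['fx']*q[0]/-q[2],c['cy']-c['fy']*q[1]/-q[2]])
E
python3 - <<'E'
from h import *
a=cap('top','top0');b=cap('scene','scene0')
for c in (a,b):
    print({k:(np.round(v,3).tolist()) for k,v in c.items() if k!='img'})
s=sense();print(s)
E
```

```text
pics
{'fx': 406.078, 'fy': 406.078, 'cx': 278.959, 'cy': 212.606, 'world_to_cam': [[0.021, -1.0, 0.016, -117.641], [0.996, 0.023, 0.091, -460.406], [-0.091, 0.014, 0.996, -1063.51], [0.0, 0.0, 0.0, 1.0]]}
{'fx': 413.455, 'fy': 413.455, 'cx': 281.577, 'cy': 210.977, 'world_to_cam': [[-0.609, 0.793, -0.016, 347.42], [-0.653, -0.49, 0.577, 226.847], [0.45, 0.362, 0.816, -1349.657], [0.0, 0.0, 0.0, 1.0]]}
{'time_s': 0.1, 'joints': array([ 9.76611154e-01,  3.13387442e-01,  1.49833045e+00, -1.89208070e-05,
        1.33101805e+00, -2.23407270e-01]), 'dq': array([ 2.86909192e-04,  6.47745399e-04, -3.35573819e-03, -6.42555437e-05,
        6.40081665e-04, -1.72576469e-04]), 'tau': array([ 3.48089503e-03, -4.12901330e+01, -2.60140586e+01, -1.48165323e-04,
        3.02102977e-03, -1.09630031e-05]), 'eef_pos': array([190.11961489, 489.12619166, 230.80723198]), 'ee_rot': array([-2.18799805e-04,  1.84326591e-01,  9.82864884e-01, -5.28192467e-04]), 'force': array([-0.66596454, -0.86718939,  0.09824986]), 'wrist_torque': array([ 0.0292734 ,  0.0200154 , -0.07484244]), 'grip_width': 0.9970155563620482}
```

View pics/top0.png

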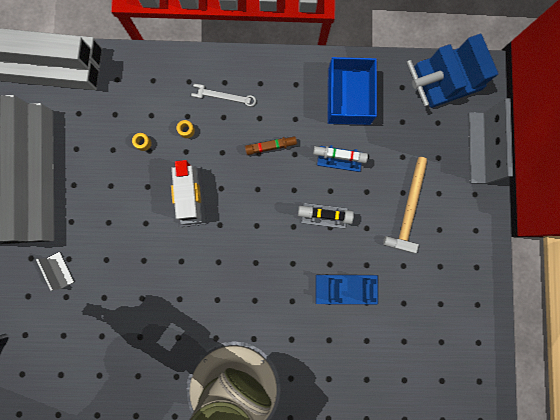

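View pics/scene0.png

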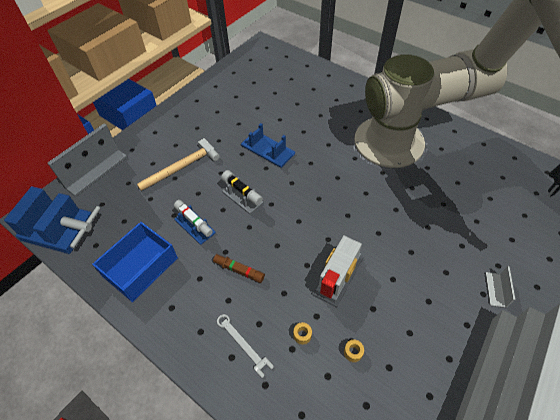

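Candidates for the gauge in the top view:
- White/aluminium handle with green (334,153) and red (352,156) bands, in the small blue cradle. This is the one described, so I choose it.
- Brown look-alike at (271,146).
- Black/yellow spare at (326,215).

The larger blue cradle at (347,289) is empty and not the one meant. The workpiece is at (186,193), with brass visible on both sides and the red clamp on its far end.

```bash
cat > m.py <<'E'
from h import *
def comp(c,lo,hi,win,minA=5):
    hsv=cv2.cvtColor(c['img'],cv2.COLOR_BGR2HSV)
    m=cv2.inRange(hsv,lo,hi); x0,x1,y0,y1=win
    k=np.zeros_like(m);k[y0:y1,x0:x1]=255
    n,l,st,ce=cv2.connectedComponentsWithStats(m&k)
    return [(ce[i].round(2),st[i].tolist()) for i in range(1,n) if st[i][4]>=minA]
E
python3 - <<'E'
from m import *
a=load('top0');b=load('scene0')
W={'t':(a,(305,375,140,180)),'s':(b,(165,222,192,250))}
P={}
for k,(c,w) in W.items():
    for n,lo,hi in (('g',(45,100,50),(80,255,255)),('r',(0,120,60),(8,255,255)),('r2',(172,120,60),(180,255,255))):
        print(k,n,comp(c,lo,hi,w))
for n,c,w in (('t',a,(160,215,150,230)),('s',b,(300,375,225,310))):
    print(n,'brass',comp(c,(15,120,80),(32,255,255),w)); print(n,'red',comp(c,(0,150,60),(8,255,255),w))
t=cv2.resize(a['img'][130:240,155:375],None,fx=3.4,fy=3.4,interpolation=cv2.INTER_CUBIC)
s=cv2.resize(b['img'][180:310,160:380],None,fx=3.4,fy=3.4,interpolation=cv2.INTER_CUBIC)
cv2.imwrite('pics/crop.png',cv2.resize(np.vstack([t,s]),None,fx=.73,fy=.73))
E
```

```text
t g [(array([333.7, 152.5]), [332, 148, 4, 10, 20])]
t r [(array([351.33, 156.  ]), [350, 151, 4, 10, 21])]
t r2 []
s g [(array([195.38, 220.29]), [193, 217, 7, 9, 21])]
s r [(array([184.42, 210.21]), [182, 207, 7, 8, 19])]
s r2 []
t brass [(array([196.96, 192.64]), [194, 183, 7, 20, 101]), (array([172.11, 193.71]), [171, 185, 3, 19, 38])]
t red [(array([181.36, 167.62]), [175, 160, 15, 16, 190])]
s brass [(array([329.92, 255.08]), [326, 248, 9, 15, 36]), (array([350.5 , 269.75]), [345, 258, 12, 24, 101])]
s red [(array([328.86, 282.64]), [320, 270, 19, 28, 297])]
```

View pics/crop.png

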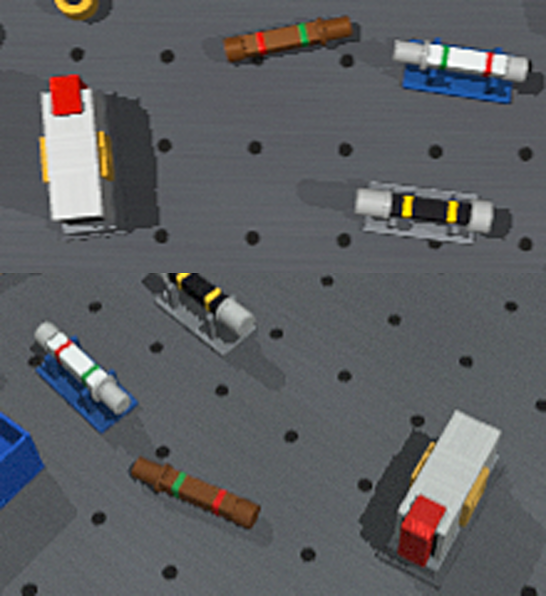

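The crop confirms the choice: white handle with green and red bands in the blue cradle, go end to the image left (world +y). The workpiece's right-hand bushing face is nearest to it.

Run:
```python
from m import *
a=load('top0');b=load('scene0')
def tri(u,v):
    A=[];B=[]
    for c,p in ((a,u),(b,v)):
        o,d=ray(c,*p);d/=np.linalg.norm(d);Q=np.eye(3)-np.outer(d,d);A.append(Q);B.append(Q@o)
    p=np.linalg.lstsq(np.vstack(A),np.hstack(B),rcond=None)[0]
    return p.round(1)
print('g',tri((333.7,152.5),(195.38,220.29)),onz(a,333.7,152.5,58).round(1),onz(b,195.38,220.29,58).round(1))
print('r',tri((351.33,156),(184.42,210.21)),onz(a,351.33,156,58).round(1),onz(b,184.42,210.21,58).round(1))
# workpiece white top in top view
hsv=cv2.cvtColor(a['img'],cv2.COLOR_BGR2HSV)
m=cv2.inRange(hsv,(0,0,190),(180,40,255));k=np.zeros_like(m);k[150:235,160:215]=255
cs=max(cv2.findContours(m&k,0,2)[0],key=cv2.contourArea)
r=cv2.minAreaRect(cs);print(r)
for p in cv2.boxPoints(r): print(p,onz(a,*p,86).round(1))
print('brassR',onz(a,197.5,192.6,79).round(1),'L',onz(a,172.1,193.7,79).round(1))
print('red',onz(a,181.4,167.6,90).round(1))
```

```text
g [ 622.8 -249.    56.8] [ 621.2 -247.3   58. ] [ 624.2 -250.1   58. ]
r [ 615.7 -296.7   55.1] [ 613.  -293.7   58. ] [ 618.3 -297.7   58. ]
((183.2950897216797, 191.74591064453125), (50.428409576416016, 19.46518325805664), 84.80557250976562)
[171.31967 167.5164 ] [565.3 168.   86. ]
[190.70493 165.7541 ] [571.  119.4  86. ]
[195.27051 215.97542] [443.8 102.8  86. ]
[175.88525 217.73772] [438.3 150.9  86. ]
brassR [503.9 100.9  79. ] L [499.6 164.8  79. ]
red [564.9 141.7  90. ]
```

Request:
play_rows:
  plan:
    - [20,-35,0,0,0,-0.065,1]
    - [20,-35,0,0,0,-0.065,1]
    - [20,-35,0,0,0,-0.065,1]
    - [20,-35,0,0,0,-0.065,1]
    - [20,-35,0,0,0,-0.065,1]

```text
time_s: 0.52
eef_pos: [288.1, 311.5, 228.3]
ee_rot: [-0.002, 0.341, 0.94, -0.001]
force: [1.4, -0.3, -0.2]
grip_width: 0.997
```

Request:
play_rows:
  plan:
    - [20,-35,0,0,0,-0.065,1]
    - [20,-35,0,0,0,-0.065,1]
    - [20,-35,0,0,0,-0.065,1]
    - [20,-35,0,0,0,-0.065,1]
    - [20,-35,0,0,0,-0.065,1]

```text
time_s: 0.93
eef_pos: [388.7, 128.6, 227.9]
ee_rot: [-0.002, 0.496, 0.869, -0.001]
force: [0.3, 0.5, -0.1]
grip_width: 1.001
```

Request:
play_rows:
  plan:
    - [20,-35,0,0,0,-0.065,1]
    - [20,-35,0,0,0,-0.065,1]
    - [20,-35,0,0,0,-0.065,1]
    - [20,-35,0,0,0,-0.065,1]
    - [20,-35,0,0,0,-0.065,1]

```text
time_s: 1.35
eef_pos: [489.2, -54.0, 227.5]
ee_rot: [-0.003, 0.637, 0.771, -0.001]
force: [-0.5, 1.1, 0.7]
grip_width: 0.998
```

Request:
play_rows:
  plan:
    - [21,-35,0,0,0,-0.06,1]
    - [21,-35,0,0,0,-0.06,1]
    - [21,-35,0,0,0,-0.06,1]
    - [21,-35,0,0,0,-0.06,1]
    - [21,-35,0,0,0,-0.06,1]

```text
time_s: 1.77
eef_pos: [593.6, -234.1, 225.6]
ee_rot: [-0.004, 0.751, 0.66, -0.0]
force: [0.4, -0.1, -0.2]
grip_width: 0.996
```

Request:
play_rows:
  plan:
    - [22,-35,0,0,0,-0.04,1]
    - [0,0,0,0,0,0,1]
    - [0,0,0,0,0,0,1]

```text
time_s: 2.02
eef_pos: [616.6, -276.6, 219.8]
ee_rot: [-0.007, 0.768, 0.641, -0.001]
force: [0.1, 1.4, 0.4]
grip_width: 1.003
```

Run:
```python
from m import *
w=cap('wrist','w1'); print({k:(np.round(v,3).tolist()) for k,v in w.items() if k!='img'})
s=sense();print(s['eef_pos'],s['ee_rot'],s['joints'])
for n,lo,hi in (('g',(45,100,50),(80,255,255)),('r',(0,120,60),(8,255,255))): print(n,comp(w,lo,hi,(0,560,0,420),30))
```

```text
{'fx': 341.52, 'fy': 341.52, 'cx': 272.751, 'cy': 208.981, 'world_to_cam': [[0.984, -0.179, -0.013, -652.164], [0.166, 0.935, -0.314, 192.67], [0.068, 0.307, 0.949, -328.04], [0.0, 0.0, 0.0, 1.0]]}
[ 616.15303717 -276.47530066  219.46048552] [-0.00692943  0.76771577  0.64075098 -0.00163175] [-5.95121974e-01  6.78117649e-01  9.66880727e-01  6.97323463e-04
  1.51081530e+00 -4.15366757e-01]
g [(array([277.88, 160.46]), [266, 157, 25, 8, 130])]
r [(array([279.88, 210.58]), [270, 208, 21, 6, 97])]
```

View pics/w1.png

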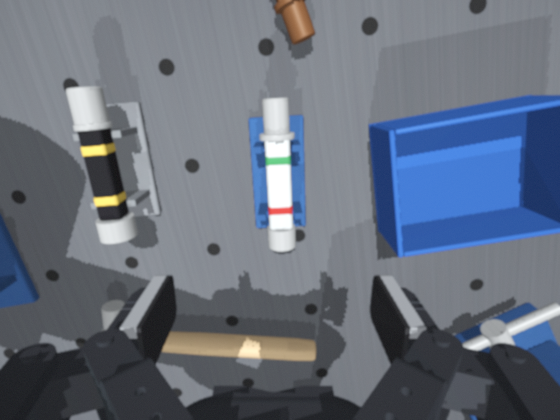

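Run:
```python
from m import *
w=load('w1')
g=onz(w,277.9,160.5,61);r=onz(w,279.9,210.6,61)
print(g,r,(g+r)/2,np.linalg.norm(g-r))
d=g-r;print('yaw',np.degrees(np.arctan2(d[1],d[0])))
# axis from ends: go nose & nogo end edges on their tops
for u,v,z in ((276,97,58),(282.5,243,58),(275,130,66)): print(onz(w,u,v,z))
# band edges left/right for yaw via handle white mask
hsv=cv2.cvtColor(w['img'],cv2.COLOR_BGR2HSV);m=cv2.inRange(hsv,(0,0,215),(180,25,255))
L=[];R=[]
for y in range(142,224):
    x=np.where(m[y,255:305])[0]
    if len(x)>10: L.append((255+x.min(),y));R.append((255+x.max()+1,y))
for E in (L,R):
    E=np.array(E,float);p=np.polyfit(E[:,1],E[:,0],1)
    a=onz(w,np.polyval(p,145),145,61);b=onz(w,np.polyval(p,220),220,61);print(a.round(1),b.round(1),np.degrees(np.arctan2((a-b)[1],(a-b)[0])))
```

```text
[ 622.87093234 -250.1002818    61.        ] [ 616.49516356 -296.77020421   61.        ] [ 619.68304795 -273.43524301   61.        ] 47.103419033855026
yaw 82.22074672962269
[ 630.66404245 -196.90592113   58.        ]
[ 613.08626769 -330.9794511    58.        ]
[ 625.15285529 -223.0365892    66.        ]
[ 614.6 -234.7   61. ] [ 605.5 -304.3   61. ] 82.54942028023491
[ 634.7 -238.3   61. ] [ 626.1 -308.    61. ] 82.91240810185543
```

Request:
play_rows:
  plan:
    - [4,3,-30,-0.008,-0.011,0.05,1]
    - [0,0,-35,0,0,0,1]
    - [0,0,-35,0,0,0,1]
    - [0,0,-20,0,0,0,1]
    - [0,0,0,0,0,0,1]

```text
time_s: 2.48
eef_pos: [618.5, -267.8, 99.1]
ee_rot: [0.002, 0.749, 0.663, 0.001]
force: [-0.6, -0.9, -0.1]
grip_width: 1.0
```

```bash
cat >> m.py <<'E'
def st():
    s=sense();w,x,y,z=s['ee_rot']
    from scipy.spatial.transform import Rotation as Ro
    R=Ro.from_quat([x,y,z,w]).as_matrix()
    print('t%.2f pos'%s['time_s'],s['eef_pos'].round(2),'yawY %.2f'%np.degrees(np.arctan2(R[1,1],R[0,1])),'ztool',R[:,2].round(4),'F',s['force'].round(2),'T',s['wrist_torque'].round(2),'g%.3f'%s['grip_width'])
    print('fix turn wx %.4f wy %.4f'%(-R[1,2],R[0,2]))
    return s,R
E
python3 - <<'E'
from m import *
st();w=cap('wrist','w2')
hsv=cv2.cvtColor(w['img'],cv2.COLOR_BGR2HSV)
B=[comp(w,lo,hi,(150,420,0,420),40) for lo,hi in (((45,100,50),(80,255,255)),((0,120,60),(8,255,255)))];print(B)
g=onz(w,*B[0][0][0],61);r=onz(w,*B[1][0][0],61);d=g-r;print(g,r,(g+r)/2,np.linalg.norm(d),np.degrees(np.arctan2(d[1],d[0])))
E
```

```text
t2.48 pos [ 618.53 -267.77   99.11] yawY -6.95 ztool [ 0.004  -0.0023 -1.    ] F [-0.56 -0.87 -0.15] T [ 0.06 -0.05  0.06] g1.000
fix turn wx 0.0023 wy 0.0040
[[(array([277.57, 214.47]), [259, 208, 39, 12, 380])], [(array([277.31, 287.39]), [261, 283, 34, 9, 273])]]
[ 622.47703043 -249.99427549   61.        ] [ 616.83026842 -296.66493323   61.        ] [ 619.65364942 -273.32960436   61.        ] 47.01102226736939 83.10121981168356
```

Request:
play_rows:
  plan:
    - [1,-5.5,-25,0.002,0.004,0,1]
    - [0,0,-25,0,0,0,1]
    - [0,0,-14,0,0,0,1]
    - [0,0,0,0,0,0,1]

```text
time_s: 2.87
eef_pos: [623.2, -272.8, 46.2]
ee_rot: [0.008, 0.747, 0.664, 0.002]
force: [-0.5, 0.1, -1.2]
grip_width: 1.0
```

```bash
python3 -c "
from m import *
st()"
```

```text
t2.87 pos [ 623.22 -272.81   46.16] yawY -6.71 ztool [ 0.0133 -0.0089 -0.9999] F [-0.52  0.13 -1.22] T [0.02 0.02 0.  ] g1.000
fix turn wx 0.0089 wy 0.0133
```

Request:
play_rows:
  plan:
    - [-3.5,-0.5,-8,0.009,0.013,0,1]
    - [0,0,-5,0,0,0,1]
    - [0,0,0,0,0,0,1]
    - [0,0,0,0,0,0,1]

```text
time_s: 3.2
eef_pos: [621.8, -273.8, 39.8]
ee_rot: [0.004, 0.747, 0.665, 0.001]
force: [0.5, 0.5, 0.5]
grip_width: 0.999
```

```bash
python3 -c "
from m import *
st()"
```

```text
t3.20 pos [ 621.83 -273.84   39.78] yawY -6.62 ztool [ 0.0067 -0.0041 -1.    ] F [0.5  0.49 0.54] T [-0.04  0.02 -0.01] g0.999
fix turn wx 0.0041 wy 0.0067
```

Request:
play_rows:
  plan:
    - [-2,0.5,-7,0.004,0.007,0,1]
    - [-0.5,0,-5,0.002,0.003,0,1]
    - [0,0,-2,0,0,0,1]

```text
time_s: 3.45
eef_pos: [620.1, -273.8, 27.4]
ee_rot: [-0.0, 0.747, 0.665, -0.0]
force: [0.1, 0.0, -0.1]
grip_width: 0.995
```

```bash
python3 -c "
from m import *
st()"
```

```text
t3.45 pos [ 620.09 -273.83   27.38] yawY -6.61 ztool [-7.e-04  1.e-04 -1.e+00] F [ 0.07  0.03 -0.08] T [-0.01  0.   -0.02] g0.995
fix turn wx -0.0001 wy -0.0007
```

Request:
play_rows:
  plan:
    - [0,0,4,0,0,0,1]
    - [0,0,0,0,0,0,-0.2]
    - [0,0,0,0,0,0,-1]
    - [0,0,0,0,0,0,-1]
    - [0,0,0,0,0,0,-1]
  grip_force: 60

```text
time_s: 3.87
eef_pos: [620.0, -273.8, 31.3]
ee_rot: [-0.001, 0.747, 0.665, -0.0]
force: [0.2, 0.3, -0.1]
grip_width: 0.456
```

Request:
play_rows:
  plan:
    - [0,0,0,0,0,0,-1]
    - [0,0,0,0,0,0,-1]
    - [0,0,0,0,0,0,-1]

```text
time_s: 4.12
eef_pos: [620.2, -273.9, 31.7]
ee_rot: [-0.0, 0.747, 0.665, -0.0]
force: [-1.0, 0.2, -0.9]
grip_width: 0.247
```

```bash
python3 -c "
from m import *
st()"
```

```text
t4.12 pos [ 620.19 -273.92   31.67] yawY -6.62 ztool [-7.e-04  1.e-04 -1.e+00] F [-0.98  0.2  -0.9 ] T [ 0.02 -0.06  0.01] g0.247
fix turn wx -0.0001 wy -0.0007
```

Request:
play_rows:
  plan:
    - [0,0,0,0,0,0,-1]
    - [0,0,15,0,0,0,-1]
    - [0,0,30,0,0,0,-1]
    - [0,0,35,0,0,0,-1]
    - [0,0,25,0,0,0,-1]

```text
time_s: 4.53
eef_pos: [615.4, -270.9, 130.0]
ee_rot: [-0.01, 0.747, 0.665, -0.003]
force: [0.3, 0.2, -1.9]
grip_width: 0.244
```

```bash
python3 -c "
from m import *
st()"
```

```text
t4.53 pos [ 615.39 -270.94  130.01] yawY -6.62 ztool [-0.0173  0.011  -0.9998] F [ 0.34  0.15 -1.95] T [-0.01 -0.06 -0.02] g0.244
fix turn wx -0.0110 wy -0.0173
```

Request:
play_rows:
  plan:
    - [-12,20,10,0,0,0.02,-1]
    - [-12,30,0,0,0,0.04,-1]
    - [-12,35,0,0,0,0.05,-1]
    - [-12,35,0,0,0,0.05,-1]
    - [-12,35,0,0,0,0.05,-1]

```text
time_s: 4.95
eef_pos: [553.7, -118.2, 144.1]
ee_rot: [-0.005, 0.673, 0.739, -0.003]
force: [0.6, 0.5, -3.3]
grip_width: 0.249
```

Request:
play_rows:
  plan:
    - [-12,35,0,0,0,0.03,-1]
    - [-12,30,0,0,0,0,-1]
    - [-8,20,0,0,0,0,-1]
    - [-4,10,0,0,0,0,-1]
    - [0,0,0,0,0,0,-1]

```text
time_s: 5.37
eef_pos: [510.9, -12.4, 142.3]
ee_rot: [-0.008, 0.658, 0.753, -0.004]
force: [0.7, 0.4, -3.4]
grip_width: 0.249
```

Run:
```python
from m import *
st()
w=cap('wrist','w3');cap('top','top1')
s=cap('scene','scene1')
v=np.hstack([w['img'],cv2.resize(s['img'][150:360,240:380],(280,420),interpolation=cv2.INTER_CUBIC)])
cv2.imwrite('pics/v3.png',cv2.resize(v,None,fx=.95,fy=.95))
```

```text
t5.37 pos [510.87 -12.44 142.32] yawY 7.66 ztool [-0.0178  0.0052 -0.9998] F [ 0.74  0.44 -3.37] T [-0.04  0.    0.01] g0.249
fix turn wx -0.0052 wy -0.0178
```

View pics/v3.png

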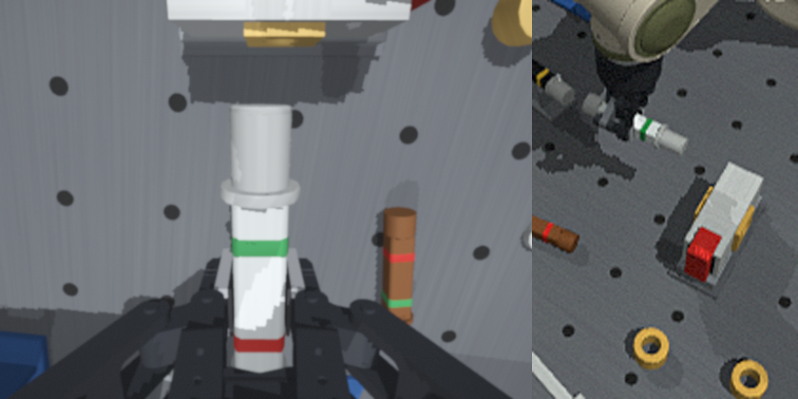

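The wrist view shows the gauge gripped squarely, with go end, collar and bands in line. The brass bushing top (about 300,35 full-res) sits on the profile edge ahead. The scene view agrees.

Run:
```python
from m import *
w=load('w3');t=load('top1')
M=w['world_to_cam'];print('camc',(-M[:3,:3].T@M[:3,3]).round(1))
hsv=cv2.cvtColor(w['img'],cv2.COLOR_BGR2HSV);wh=cv2.inRange(hsv,(0,0,180),(180,40,255));br=cv2.inRange(hsv,(12,120,120),(32,255,255))
E=[]
for x in list(range(190,250))+list(range(350,420)):
    y=np.where(wh[:40,x])[0]
    if len(y):E.append((x,y.max()+1))
E=np.array(E,float);p=np.polyfit(E[:,0],E[:,1],1);print('edge',p,np.abs(E[:,1]-np.polyval(p,E[:,0])).max())
for z in (82,86,90):
    a=onz(w,190,np.polyval(p,190),z);b=onz(w,420,np.polyval(p,420),z);d=b-a;print(z,a.round(1),b.round(1),'long yaw',np.degrees(np.arctan2(d[1],d[0])).round(2))
for y in range(18,50,2):
    x=np.where(br[y,200:400])[0]
    if len(x)>5: print(y,200+x.min(),200+x.max()+1)
# gauge edges in w3
hh=cv2.inRange(hsv,(0,0,215),(180,30,255))
L=[];R=[]
for y in list(range(222,250))+list(range(272,350)):
    x=np.where(hh[y,220:330])[0]
    if len(x)>10:L.append((220+x.min(),y));R.append((220+x.max()+1,y))
s,Rt=st();za=s['eef_pos'][2]+18.3+11
for e in (L,R):
    e=np.array(e,float);q=np.polyfit(e[:,1],e[:,0],1);a=onz(w,np.polyval(q,225),225,za);b=onz(w,np.polyval(q,345),345,za);d=a-b
    print(a.round(1),b.round(1),np.degrees(np.arctan2(d[1],d[0])).round(2), np.abs(e[:,0]-np.polyval(q,e[:,1])).max())
print('top brass',comp(t,(15,120,80),(32,255,255),(160,215,150,230)))
```

```text
camc [501.6  68.8 285.9]
edge [-7.98296216e-18  2.10000000e+01] 3.552713678800501e-15
82 [449.  100.5  82. ] [570.1 116.3  82. ] long yaw 7.44
86 [450.   99.9  86. ] [568.7 115.4  86. ] long yaw 7.44
90 [451.1  99.2  90. ] [567.4 114.4  90. ] long yaw 7.44
26 258 341
28 259 341
30 261 341
32 275 341
38 260 339
40 260 306
42 260 311
44 261 310
46 262 306
t5.52 pos [512.25 -15.1  142.43] yawY 7.51 ztool [-0.0164  0.0043 -0.9999] F [ 0.29 -0.56 -2.33] T [-0.03  0.03 -0.07] g0.246
fix turn wx -0.0043 wy -0.0164
[496.5  24.1 171.7] [503.1 -27.6 171.7] 97.2 8.11895087794423
[516.8  26.9 171.7] [517.7 -25.4 171.7] 90.97 17.269193438074012
top brass [(array([171.4, 187.1]), [171, 185, 2, 6, 10])]
```

```bash
cat >> m.py <<'E'
th=np.radians(7.44);U=np.array([np.cos(th),np.sin(th)]);N=np.array([-np.sin(th),np.cos(th)])
def un(p): return np.array([U@p[:2],N@p[:2]]).round(2)
E
python3 - <<'E'
from m import *
w=load('w3')
for z in (77,81): print(z,'bush L,R,mid',un(onz(w,258.5,27,z)),un(onz(w,341,27,z)),un(onz(w,299.75,27,z)))
for z in (84,88): print('face n',z,un(onz(w,300,21,z)))
a=load('top0')
hsv=cv2.cvtColor(a['img'],cv2.COLOR_BGR2HSV)
print('top0 brassR',un(onz(a,197.5,192.6,79)),'L',un(onz(a,172.1,193.7,79)))
s=sense();print('tcp',un(s['eef_pos']))
print('cam u',un(-w['world_to_cam'][:3,:3].T@w['world_to_cam'][:3,3]))
E
```

```text
77 bush L,R,mid [494.56  39.51] [539.67  39.53] [517.16  39.52]
81 bush L,R,mid [494.79  38.82] [539.03  38.83] [516.95  38.83]
face n 84 [516.85  41.14]
face n 88 [516.64  40.39]
top0 brassR [512.69  34.76] L [516.7   98.75]
tcp [505.98 -81.31]
cam u [506.29   3.27]
```

Request:
play_rows:
  plan:
    - [4,14,-18,-0.004,-0.016,0,-1]
    - [3,10,-18,0,0,0,-1]
    - [0,5,-10,0,0,0,-1]
    - [0,0,-2,0,0,0,-1]
    - [0,0,0,0,0,0,-1]

```text
time_s: 5.93
eef_pos: [523.0, 8.1, 92.7]
ee_rot: [0.002, 0.662, 0.749, 0.0]
force: [-0.1, 0.3, -3.1]
grip_width: 0.247
```

Run:
```python
from m import *
s,_=st();print('tcp',un(s['eef_pos']))
w=cap('wrist','w4');s=cap('scene','scene2')
cv2.imwrite('pics/v4.png',np.hstack([w['img'],cv2.resize(s['img'][170:310,290:370],(240,420),interpolation=cv2.INTER_CUBIC)]))
```

```text
t5.93 pos [522.97   8.09  92.69] yawY 7.05 ztool [ 0.0036 -0.0021 -1.    ] F [-0.08  0.31 -3.1 ] T [-0.01 -0.01  0.  ] g0.247
fix turn wx 0.0021 wy 0.0036
tcp [519.62 -59.69]
```

View pics/v4.png

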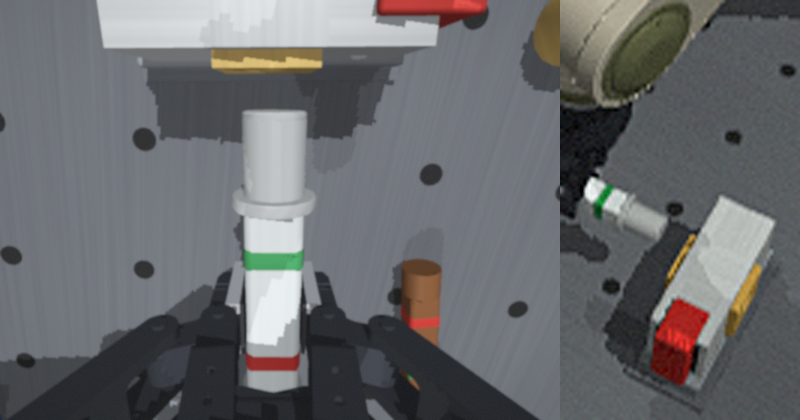

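The view shows the brass top strip at columns ~211–322 (row 58) and the go end at columns ~243–307, so the gauge is a few mm too far right. I'll measure it.

Run:
```python
from m import *
w=load('w4');g=w['img'].astype(float)
hsv=cv2.cvtColor(w['img'],cv2.COLOR_BGR2HSV);br=cv2.inRange(hsv,(12,110,100),(34,255,255))
for y in range(48,74,3):
    x=np.where(br[y,190:350])[0]
    if len(x)>5: print(y,190+x.min(),190+x.max()+1)
gm=cv2.inRange(hsv,(0,0,150),(180,25,255))
def mid(y0,y1):
    o=[]
    for y in range(y0,y1):
        x=np.where(gm[y,225:325])[0]
        if len(x)>20:o.append((225+x.min(),225+x.max()+1))
    return np.median(np.array(o),0)
for a,b in ((120,180),(198,206),(222,245)): print(a,mid(a,b))
za=92.7+18.3
m1=mid(120,180);print('go axis',un(onz(w,m1.mean(),150,za)),'w',(onz(w,m1[1],150,za+3)-onz(w,m1[0],150,za+3))@np.r_[U,0])
m2=mid(198,206);print('collar',un(onz(w,m2.mean(),202,za)),'w',(onz(w,m2[1],202,za)-onz(w,m2[0],202,za))@np.r_[U,0])
print('tip n',un(onz(w,275,110,za+11)))
for z in (75,79,83): print(z,un(onz(w,211.5,58,z)),un(onz(w,322,58,z)),un(onz(w,266.75,58,z)))
for z in (82,86,90): print('face',z,un(onz(w,267,47.5,z)), 'mouth(z-7)',un(onz(w,267,70,z-7)))
print('camc',un(-w['world_to_cam'][:3,:3].T@w['world_to_cam'][:3,3]))
```

```text
51 212 321
54 212 321
57 213 321
60 213 321
63 213 320
66 213 321
69 218 288
72 225 273
120 [246. 305.]
198 [235.  314.5]
222 [244. 304.]
go axis [520.04   3.82] w 20.937763940626848
collar [519.66 -16.01] w 30.395715409073855
tip n [519.84  18.31]
75 [492.95  37.92] [540.62  37.58] [516.77  37.75]
79 [493.59  37.56] [540.08  37.23] [516.83  37.4 ]
83 [494.24  37.21] [539.54  36.88] [516.88  37.04]
face 82 [517.02  41.07] mouth(z-7) [516.82  32.95]
face 86 [517.07  40.62] mouth(z-7) [516.87  32.71]
face 90 [517.12  40.16] mouth(z-7) [516.93  32.48]
camc [518.92  23.51]
```

Request:
play_rows:
  plan:
    - [-3,10,-4,0.002,0.004,0.007,-1]
    - [-2,6,-4,0,0,0,-1]
    - [-0.5,2,-2,0,0,0,-1]
    - [0,0,0,0,0,0,-1]

```text
time_s: 6.37
eef_pos: [518.2, 26.3, 84.5]
ee_rot: [0.002, 0.66, 0.751, 0.001]
force: [-0.1, 0.6, -3.2]
grip_width: 0.248
```

Run:
```python
from m import *
s,_=st();print('tcp',un(s['eef_pos']))
```

```text
t6.37 pos [518.22  26.28  84.47] yawY 7.36 ztool [ 3.8e-03 -7.0e-04 -1.0e+00] F [-0.13  0.61 -3.18] T [-0.01 -0.06 -0.04] g0.248
fix turn wx 0.0007 wy 0.0038
tcp [517.26 -41.05]
```

Request:
play_rows:
  plan:
    - [-1,2.5,-3,0.001,0.004,0.001,-1]
    - [0,0.5,-2,0,0,0,-1]
    - [0,0,-1.5,0,0,0,-1]

```text
time_s: 6.62
eef_pos: [517.4, 29.8, 78.1]
ee_rot: [0.0, 0.66, 0.752, 0.0]
force: [-0.1, 0.4, -3.4]
grip_width: 0.246
```

Request:
play_rows:
  plan:
    - [0,0,-1.5,0,0,0,-1]
    - [0,0,-1.5,0,0,0,-1]

```text
time_s: 6.78
eef_pos: [517.5, 29.8, 74.7]
ee_rot: [0.0, 0.66, 0.752, 0.0]
force: [-0.4, 0.2, -3.7]
grip_width: 0.242
```

Request:
play_rows:
  plan:
    - [0,0,-1.5,0,0,0,-1]
    - [0,0,-1.5,0,0,0,-1]

```text
time_s: 6.95
eef_pos: [517.7, 29.6, 71.7]
ee_rot: [0.0, 0.66, 0.752, 0.0]
force: [-3.0, -0.5, 5.6]
grip_width: 0.244
```

Run:
```python
from m import *
s,_=st();print('tcp',un(s['eef_pos']))
```

```text
t6.95 pos [517.66  29.56  71.71] yawY 7.45 ztool [ 0.0012  0.     -1.    ] F [-2.99 -0.46  5.63] T [0.49 0.42 0.14] g0.244
fix turn wx -0.0000 wy 0.0012
tcp [517.13 -37.72]
```

Request:
play_rows:
  plan:
    - [0,0,1.2,0,0,0,-1]
    - [0,0,0.5,0,0,0,-1]

```text
time_s: 7.12
eef_pos: [517.8, 29.5, 73.5]
ee_rot: [0.001, 0.66, 0.751, 0.001]
force: [0.1, 0.5, -2.9]
grip_width: 0.25
```

Request:
play_rows:
  plan:
    - [0,0,-0.4,0,0,0,-1]

```text
time_s: 7.2
eef_pos: [517.9, 29.4, 73.2]
ee_rot: [0.001, 0.66, 0.751, 0.001]
force: [-0.8, -0.2, -2.5]
grip_width: 0.244
```

Request:
play_rows:
  plan:
    - [0,0,-0.4,0,0,0,-1]

```text
time_s: 7.28
eef_pos: [517.9, 29.3, 72.7]
ee_rot: [0.001, 0.66, 0.751, 0.001]
force: [0.1, -0.3, -3.1]
grip_width: 0.249
```

Request:
play_rows:
  plan:
    - [0,0,-0.4,0,0,0,-1]

```text
time_s: 7.37
eef_pos: [517.9, 29.4, 72.3]
ee_rot: [0.001, 0.66, 0.751, 0.001]
force: [0.0, 0.4, -0.7]
grip_width: 0.25
```

Request:
play_rows:
  plan:
    - [0,0,-0.4,0,0,0,-1]

```text
time_s: 7.45
eef_pos: [517.9, 29.3, 72.1]
ee_rot: [0.001, 0.66, 0.751, 0.001]
force: [-1.2, -0.3, 1.9]
grip_width: 0.249
```

Run:
```python
from m import *
s,_=st();print('tcp',un(s['eef_pos']))
```

```text
t7.45 pos [517.95  29.33  72.09] yawY 7.42 ztool [ 1.9e-03 -1.0e-04 -1.0e+00] F [-1.17 -0.28  1.86] T [0.2  0.17 0.06] g0.249
fix turn wx 0.0001 wy 0.0019
tcp [517.38 -37.99]
```

Request:
play_rows:
  plan:
    - [0,-3,3,0,0.002,0,-1]
    - [1,-10,0,0,0,0,-1]
    - [1,-8,0,0,0,0,-1]
    - [0,0,-8,0,0,0,-1]
    - [0,0,-12,0,0,0,-1]

```text
time_s: 7.87
eef_pos: [521.4, 5.3, 56.1]
ee_rot: [0.002, 0.66, 0.751, 0.001]
force: [0.0, 0.0, -4.0]
grip_width: 0.245
```

Request:
play_rows:
  plan:
    - [0,0,-10,0,0,0,-1]
    - [0,0,-4,0,0,0,-1]
    - [0,0,0,0,0,0,-1]
    - [0,0,0,0,0,0,-1]

```text
time_s: 8.2
eef_pos: [519.6, 4.6, 37.5]
ee_rot: [-0.001, 0.66, 0.751, -0.001]
force: [0.6, 0.4, -2.5]
grip_width: 0.247
```

Run:
```python
from m import *
s,_=st();print('tcp',un(s['eef_pos']))
w=cap('wrist','w5')
hsv=cv2.cvtColor(w['img'],cv2.COLOR_BGR2HSV);br=cv2.inRange(hsv,(12,110,100),(34,255,255))
o=[]
for y in range(0,140,4):
    x=np.where(br[y,150:400])[0]
    if len(x)>5: print(y,150+x.min(),150+x.max()+1)
cv2.imwrite('pics/v5.png',w['img'])
```

```text
t8.20 pos [519.61   4.59  37.47] yawY 7.33 ztool [-1.8e-03 -2.0e-04 -1.0e+00] F [ 0.59  0.4  -2.55] T [-0.01 -0.   -0.03] g0.247
fix turn wx 0.0002 wy -0.0018
tcp [515.83 -62.73]
12 191 367
16 192 366
20 192 366
24 192 366
28 213 365
40 195 363
44 201 355
48 207 349
52 213 342
56 245 306
```

View pics/v5.png

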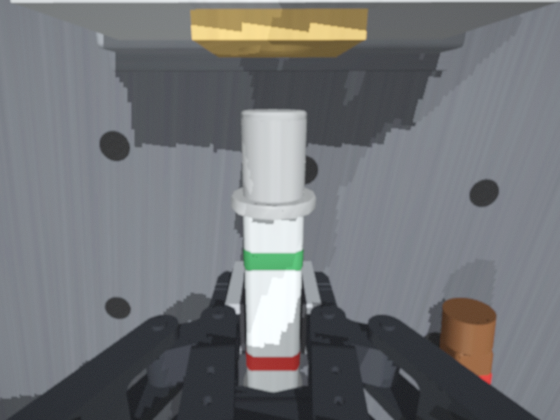

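The brass top edge is at columns 191.5–366.5 (row 18) and the go end is centred near column 274.8 (row 140). Next I compute the offset at the probed heights.

Run:
```python
from m import *
w=load('w5')
a=onz(w,191.5,18,78.8);b=onz(w,366.5,18,78.8);print('bush',un(a),un(b),un((a+b)/2))
hsv=cv2.cvtColor(w['img'],cv2.COLOR_BGR2HSV)
gm=cv2.inRange(hsv,(0,0,140),(180,25,255))
def mid(y):
    x=np.where(gm[y,225:325])[0];return 225+x.min(),225+x.max()+1
for y,z in ((130,55.8),(160,55.8),(201,55.8),(230,66.8),(300,66.8)):
    l,r=mid(y);print(y,l,r,un(onz(w,(l+r)/2,y,z)))
gb=comp(w,(45,100,50),(80,255,255),(220,330,0,420),40);rb=comp(w,(0,120,60),(8,255,255),(220,330,300,420),40)
print('g',gb,un(onz(w,*gb[0][0],66.8)),'r',un(onz(w,*rb[0][0],66.8)))
```

```text
bush [493.72  39.13] [539.98  39.  ] [516.85  39.06]
130 243 306 [515.7    7.82]
160 225 305 [512.2   -2.97]
201 225 316 [514.15 -18.75]
230 225 304 [512.07 -26.21]
300 227 320 [515.25 -55.34]
g [(array([272.78, 260.75]), [243, 251, 60, 19, 904])] [515.01 -38.49] r [514.73 -85.64]
```

Request:
play_rows:
  plan:
    - [0,7,0.4,0,-0.002,0.002,-1]
    - [-0.5,5,0,0,0,0,-1]
    - [-0.5,2,0,0,0,0,-1]
    - [0,0,0,0,0,0,-1]

```text
time_s: 8.58
eef_pos: [519.1, 20.4, 39.2]
ee_rot: [0.001, 0.659, 0.752, 0.001]
force: [0.6, -1.1, -3.3]
grip_width: 0.25
```

Run:
```python
from m import *
s,_=st();print('tcp',un(s['eef_pos']))
```

```text
t8.58 pos [519.15  20.41  39.2 ] yawY 7.48 ztool [ 2.7e-03 -4.0e-04 -1.0e+00] F [ 0.59 -1.07 -3.32] T [-0.02 -0.06  0.  ] g0.250
fix turn wx 0.0004 wy 0.0027
tcp [517.42 -46.98]
```

Request:
play_rows:
  plan:
    - [-0.6,0,-1.0,0,0.002,0,-1]
    - [-0.2,0,-0.3,0,0,0,-1]
    - [0,0,0,0,0,0,-1]

```text
time_s: 8.83
eef_pos: [518.5, 20.9, 38.3]
ee_rot: [0.001, 0.659, 0.752, 0.0]
force: [0.3, 0.4, -2.8]
grip_width: 0.246
```

Run:
```python
from m import *
s,_=st();print('tcp',un(s['eef_pos']))
```

```text
t8.83 pos [518.5   20.88  38.32] yawY 7.54 ztool [ 1.6e-03 -7.0e-04 -1.0e+00] F [ 0.3   0.41 -2.75] T [-0.08  0.04 -0.03] g0.246
fix turn wx 0.0007 wy 0.0016
tcp [516.84 -46.43]
```

Request:
play_rows:
  plan:
    - [-0.2,1.5,-0.3,0.001,0.001,-0.001,-1]
    - [-0.2,1.5,-0.1,0,0,0,-1]

```text
time_s: 9.0
eef_pos: [518.2, 23.7, 37.9]
ee_rot: [0.0, 0.66, 0.752, 0.0]
force: [0.6, 0.3, -3.6]
grip_width: 0.245
```

Request:
play_rows:
  plan:
    - [-0.2,1.5,0,0,0,0,-1]
    - [-0.2,1.5,0,0,0,0,-1]

```text
time_s: 9.17
eef_pos: [517.7, 26.9, 37.9]
ee_rot: [0.0, 0.66, 0.751, 0.0]
force: [0.1, 0.2, -2.2]
grip_width: 0.249
```

Request:
play_rows:
  plan:
    - [-0.2,1.5,0,0,0,0,-1]

```text
time_s: 9.25
eef_pos: [517.6, 28.5, 37.9]
ee_rot: [0.0, 0.66, 0.751, 0.0]
force: [-0.4, 0.3, -3.6]
grip_width: 0.248
```

Run:
```python
from m import *
s,_=st();print('tcp',un(s['eef_pos']))
```

```text
t9.25 pos [517.57  28.49  37.9 ] yawY 7.42 ztool [ 8.e-04  3.e-04 -1.e+00] F [-0.41  0.28 -3.63] T [-0.02 -0.07 -0.01] g0.248
fix turn wx -0.0003 wy 0.0008
tcp [516.9  -38.77]
```

Request:
play_rows:
  plan:
    - [-0.3,1.5,0,0,0,0,-1]
    - [-0.2,1.5,0,0,0,0,-1]

```text
time_s: 9.42
eef_pos: [517.2, 31.8, 38.0]
ee_rot: [0.0, 0.66, 0.751, 0.0]
force: [0.6, 0.7, -2.7]
grip_width: 0.246
```

Request:
play_rows:
  plan:
    - [-0.3,2,0,0,0,0,-1]
    - [-0.3,2,0,0,0,0,-1]

```text
time_s: 9.58
eef_pos: [516.6, 36.2, 38.0]
ee_rot: [0.0, 0.66, 0.751, 0.001]
force: [-0.7, -0.9, -2.4]
grip_width: 0.249
```

Request:
play_rows:
  plan:
    - [-0.3,2,0,0,0,0,-1]
    - [-0.3,2,0,0,0,0,-1]

```text
time_s: 9.75
eef_pos: [516.0, 40.6, 38.1]
ee_rot: [0.001, 0.66, 0.751, 0.001]
force: [-0.3, -0.6, -1.9]
grip_width: 0.251
```

Run:
```python
from m import *
s,_=st();print('tcp',un(s['eef_pos']))
```

```text
t9.75 pos [516.    40.61  38.09] yawY 7.42 ztool [ 1.6e-03  2.0e-04 -1.0e+00] F [-0.29 -0.59 -1.92] T [ 0.01 -0.01 -0.03] g0.251
fix turn wx -0.0002 wy 0.0016
tcp [516.92 -26.54]
```

Request:
play_rows:
  plan:
    - [-0.3,2,-0.1,0,0.001,0,-1]
    - [-0.3,2,-0.1,0,0,0,-1]

```text
time_s: 9.92
eef_pos: [515.4, 45.1, 37.9]
ee_rot: [0.0, 0.66, 0.751, 0.0]
force: [1.0, -0.3, -2.5]
grip_width: 0.245
```

Request:
play_rows:
  plan:
    - [-0.3,2,0,0,0,0,-1]
    - [-0.3,2,0,0,0,0,-1]

```text
time_s: 10.08
eef_pos: [514.9, 49.5, 38.0]
ee_rot: [0.0, 0.66, 0.751, 0.0]
force: [1.5, 0.3, -3.1]
grip_width: 0.251
```

Request:
play_rows:
  plan:
    - [-0.2,1.2,0,0,0,0,-1]
    - [-0.1,0.8,0,0,0,0,-1]

```text
time_s: 10.25
eef_pos: [514.6, 52.0, 38.0]
ee_rot: [0.0, 0.66, 0.751, 0.0]
force: [-0.2, -0.5, -3.3]
grip_width: 0.249
```

Run:
```python
from m import *
s,_=st();print('tcp',un(s['eef_pos']))
```

```text
t10.25 pos [514.57  51.96  38.02] yawY 7.43 ztool [ 1.3e-03  1.0e-04 -1.0e+00] F [-0.21 -0.52 -3.28] T [-0.1  -0.06 -0.  ] g0.249
fix turn wx -0.0001 wy 0.0013
tcp [516.96 -15.11]
```

Expected seating is near n ≈ -11. I close in with 0.7 mm rows.

Request:
play_rows:
  plan:
    - [-0.1,0.7,0,0,0,0,-1]
    - [-0.1,0.7,0,0,0,0,-1]

```text
time_s: 10.42
eef_pos: [514.4, 53.5, 38.1]
ee_rot: [0.001, 0.66, 0.751, 0.0]
force: [0.2, -1.2, -3.2]
grip_width: 0.248
```

Request:
play_rows:
  plan:
    - [-0.1,0.7,0,0,0,0,-1]

```text
time_s: 10.5
eef_pos: [514.4, 53.6, 38.1]
ee_rot: [0.001, 0.66, 0.752, 0.0]
force: [0.7, -9.2, -2.3]
grip_width: 0.245
```

Request:
play_rows:
  plan:
    - [-0.1,0.7,0,0,0,0,-1]

```text
time_s: 10.58
eef_pos: [514.5, 53.6, 38.2]
ee_rot: [0.002, 0.659, 0.752, -0.0]
force: [0.4, -6.8, -3.4]
grip_width: 0.247
```

Request:
play_rows:
  plan:
    - [-0.1,0.7,0,0,0,0,-1]

```text
time_s: 10.67
eef_pos: [514.5, 53.5, 38.2]
ee_rot: [0.002, 0.659, 0.752, -0.001]
force: [0.5, -5.3, -3.3]
grip_width: 0.25
```

Run:
```python
from m import *
s,_=st();print('tcp',un(s['eef_pos']))
```

```text
t10.67 pos [514.51  53.53  38.24] yawY 7.51 ztool [ 0.0021 -0.0041 -1.    ] F [ 0.53 -5.32 -3.35] T [-0.77 -0.05 -0.02] g0.250
fix turn wx 0.0041 wy 0.0021
tcp [517.11 -13.55]
```

Request:
play_rows:
  plan:
    - [-0.1,0.8,-0.1,0.003,0.001,0,-1]
    - [-0.1,0.9,0,0.002,0,0,-1]
    - [-0.1,0.9,0,0.001,0,0,-1]
    - [-0.1,0.9,0,0.001,0,0,-1]
    - [-0.1,0.9,0,0.001,0,0,-1]

```text
time_s: 11.08
eef_pos: [514.5, 53.6, 38.2]
ee_rot: [0.002, 0.659, 0.752, -0.001]
force: [-0.7, -6.2, -3.1]
grip_width: 0.248
```

Request:
play_rows:
  plan:
    - [-0.1,0.9,0,0.001,0,0,-1]
    - [-0.1,0.9,0,0.001,0,0,-1]

```text
time_s: 11.25
eef_pos: [514.5, 53.6, 38.2]
ee_rot: [0.002, 0.659, 0.752, -0.001]
force: [0.2, -6.2, -3.3]
grip_width: 0.247
```

Run:
```python
from m import *
s,_=st();print('tcp',un(s['eef_pos']))
w=cap('wrist','w6');s=cap('scene','scene3')
cv2.imwrite('pics/v6.png',np.hstack([w['img'],cv2.resize(s['img'][190:330,290:370],(240,420),interpolation=cv2.INTER_CUBIC)]))
```

```text
t11.25 pos [514.54  53.57  38.22] yawY 7.58 ztool [ 0.0015 -0.0039 -1.    ] F [ 0.2  -6.22 -3.34] T [-0.96 -0.05 -0.01] g0.247
fix turn wx 0.0039 wy 0.0015
tcp [517.14 -13.51]
```

View pics/v6.png

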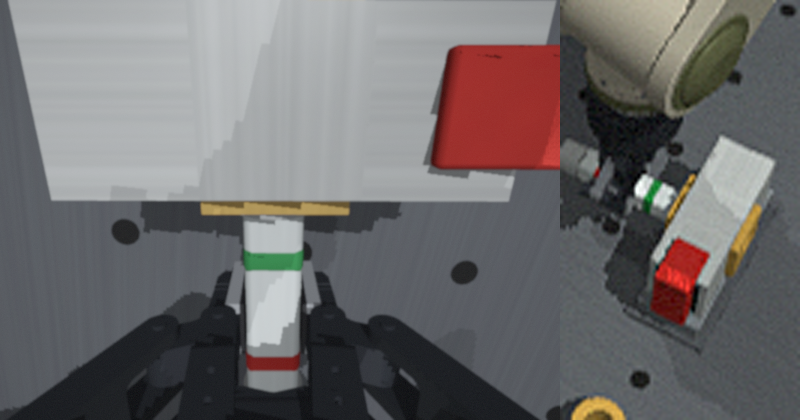

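The collar sits flush on the brass face, and I held about 6 N for about 0.7 s. Now I withdraw straight back.

Request:
play_rows:
  plan:
    - [0.3,-2,0,0.003,0.001,-0.002,-1]
    - [0.4,-3,0,0,0,0,-1]
    - [0.5,-4,0,0,0,0,-1]
    - [0.5,-4,0,0,0,0,-1]
    - [0.5,-4,0,0,0,0,-1]

```text
time_s: 11.77
eef_pos: [516.6, 35.8, 38.0]
ee_rot: [-0.0, 0.66, 0.752, 0.0]
force: [0.9, 0.1, -2.2]
grip_width: 0.246
```

Run:
```python
from m import *
s,_=st();print('tcp',un(s['eef_pos']))
```

```text
t11.77 pos [516.58  35.84  38.04] yawY 7.45 ztool [-3.e-04  3.e-04 -1.e+00] F [ 0.88  0.1  -2.2 ] T [ 0.06 -0.06 -0.06] g0.246
fix turn wx -0.0003 wy -0.0003
tcp [516.87 -31.36]
```

Request:
play_rows:
  plan:
    - [0.6,-5,0,0,0,0,-1]
    - [0.6,-5,0,0,0,0,-1]
    - [1,-8,0,0,0,0,-1]
    - [1,-10,0,0,0,0,-1]
    - [0.5,-5,0,0,0,0,-1]

```text
time_s: 12.18
eef_pos: [520.3, -0.7, 37.9]
ee_rot: [-0.0, 0.659, 0.752, -0.0]
force: [-0.2, -0.4, -3.0]
grip_width: 0.246
```

Request:
play_rows:
  plan:
    - [0,0,15,0,0,0,-1]
    - [0,0,35,0,0,0,-1]
    - [0,0,35,0,0,0,-1]
    - [0,0,20,0,0,0,-1]
    - [0,0,0,0,0,0,-1]

```text
time_s: 12.6
eef_pos: [518.3, -4.8, 145.2]
ee_rot: [-0.003, 0.661, 0.75, -0.002]
force: [-0.3, 0.0, -3.0]
grip_width: 0.246
```

Run:
```python
from m import *
s,_=st();print('tcp',un(s['eef_pos']))
p=s['eef_pos'];t=517*U+188*N;print('d to left pre',(t-p[:2]).round(1))
```

```text
t12.60 pos [518.33  -4.8  145.25] yawY 7.25 ztool [-0.0069  0.0011 -1.    ] F [-0.3   0.02 -3.01] T [-0.05 -0.06 -0.02] g0.246
fix turn wx -0.0011 wy -0.0069
tcp [513.35 -71.88]
d to left pre [-30.  258.2]
```

Request:
play_rows:
  plan:
    - [-2,15,0,-0.001,-0.007,0.003,-1]
    - [-3,30,0,0,0,0,-1]
    - [-4,35,0,0,0,0,-1]
    - [-4,35,0,0,0,0,-1]
    - [-4,35,0,0,0,0,-1]

```text
time_s: 13.02
eef_pos: [500.8, 142.2, 141.0]
ee_rot: [0.0, 0.664, 0.748, -0.001]
force: [0.6, -1.0, -2.7]
grip_width: 0.248
```

Request:
play_rows:
  plan:
    - [-4,35,0,0,0,0,-1]
    - [-4,30,0,0,0,0,-1]
    - [-3,20,0,0,0,0,-1]
    - [-1,8,0,0,0,0,-1]
    - [0,0,0,0,0,0,-1]

```text
time_s: 13.43
eef_pos: [483.9, 243.1, 133.0]
ee_rot: [-0.003, 0.662, 0.749, -0.005]
force: [0.1, 0.8, -3.1]
grip_width: 0.245
```

Run:
```python
from m import *
s,_=st();print('tcp',un(s['eef_pos']))
p=s['eef_pos'];t=517*U+188*N;print('d to left pre',(t-p[:2]).round(1))
```

```text
t13.43 pos [483.91 243.14 132.98] yawY 7.06 ztool [-0.0107 -0.0032 -0.9999] F [ 0.06  0.82 -3.12] T [-0.01 -0.    0.02] g0.245
fix turn wx 0.0032 wy -0.0107
tcp [511.32 178.43]
d to left pre [ 4.4 10.2]
```

Request:
play_rows:
  plan:
    - [3,7,-10,0.003,-0.01,0.007,-1]
    - [2,3,-25,0,0,0,-1]
    - [0,0,-30,0,0,0,-1]
    - [0,0,-20,0,0,0,-1]
    - [0,0,0,0,0,0,-1]

```text
time_s: 13.85
eef_pos: [490.0, 247.8, 42.2]
ee_rot: [0.0, 0.66, 0.751, -0.001]
force: [-0.9, 0.9, -4.8]
grip_width: 0.245
```

Run:
```python
from m import *
s,_=st();print('tcp',un(s['eef_pos']))
p=s['eef_pos'];t=517*U+170*N;print('d to n170',(t-p[:2]).round(1),38-p[2])
```

```text
t13.85 pos [490.03 247.83  42.23] yawY 7.34 ztool [-6.e-04 -2.e-03 -1.e+00] F [-0.85  0.85 -4.84] T [ 0.02 -0.01  0.02] g0.245
fix turn wx 0.0020 wy -0.0006
tcp [518.   182.29]
d to n170 [  0.6 -12.3] -4.226134077334471
```

Request:
play_rows:
  plan:
    - [0.3,-5,-2.5,0.002,0,0.002,-1]
    - [0.3,-5,-1.5,0,0,0,-1]
    - [0,-2,0,0,0,0,-1]
    - [0,0,0,0,0,0,-1]

```text
time_s: 14.18
eef_pos: [492.2, 231.6, 39.4]
ee_rot: [0.0, 0.661, 0.751, -0.0]
force: [-0.0, -1.2, -2.6]
grip_width: 0.249
```

Run:
```python
from m import *
s,_=st();print('tcp',un(s['eef_pos']))
p=s['eef_pos'];t=517*U+164*N;print('d to n164',(t-p[:2]).round(1),38-p[2])
w=cap('scene','scene4');t=cap('top','top4')
cv2.imwrite('pics/v7.png',np.hstack([cv2.resize(w['img'][190:330,290:430],(400,400),interpolation=cv2.INTER_CUBIC),cv2.resize(t['img'][140:240,120:220],(400,400),interpolation=cv2.INTER_CUBIC)]))
```

```text
t14.18 pos [492.23 231.57  39.36] yawY 7.29 ztool [ 2.e-04 -3.e-04 -1.e+00] F [-0.04 -1.21 -2.63] T [-0.02 -0.01  0.03] g0.249
fix turn wx 0.0003 wy 0.0002
tcp [518.08 165.88]
d to n164 [-0.8 -2. ] -1.3552854486974226
```

View pics/v7.png

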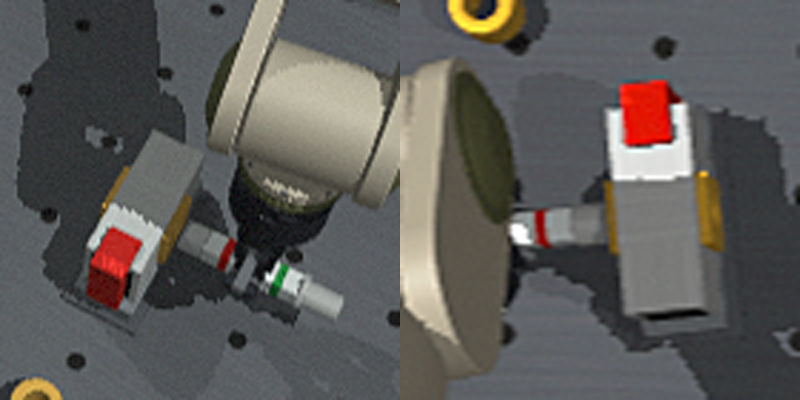

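The no-go end (red side) faces the left mouth, in line and a few mm away.

Request:
play_rows:
  plan:
    - [-0.9,-0.5,-0.9,0,0,0.002,-1]
    - [0,-0.8,-0.4,0,0,0,-1]
    - [0.1,-0.8,0,0,0,0,-1]

```text
time_s: 14.53
eef_pos: [492.0, 230.5, 39.5]
ee_rot: [0.001, 0.659, 0.752, 0.001]
force: [-0.6, 0.3, -3.6]
grip_width: 0.25
```

Request:
play_rows:
  plan:
    - [0.1,-0.8,0,0,0,0,-1]
    - [0.1,-0.8,0,0,0,0,-1]

```text
time_s: 14.7
eef_pos: [492.3, 229.0, 39.8]
ee_rot: [0.001, 0.659, 0.752, 0.002]
force: [0.3, 0.1, -3.5]
grip_width: 0.247
```

Run:
```python
from m import *
s,_=st();print('tcp',un(s['eef_pos']))
```

```text
t14.70 pos [492.26 228.99  39.78] yawY 7.51 ztool [ 3.9e-03  7.0e-04 -1.0e+00] F [ 0.26  0.08 -3.53] T [ 0.03  0.06 -0.01] g0.247
fix turn wx -0.0007 wy 0.0039
tcp [517.76 163.32]
```

Request:
play_rows:
  plan:
    - [-0.5,-0.8,-1.5,0,0.004,0,-1]
    - [-0.1,-0.7,-0.6,0,0,0,-1]

```text
time_s: 14.87
eef_pos: [491.7, 227.5, 37.7]
ee_rot: [-0.0, 0.659, 0.752, 0.0]
force: [-0.5, -0.3, -3.6]
grip_width: 0.244
```

Request:
play_rows:
  plan:
    - [0.1,-0.7,0,0,0,0,-1]

```text
time_s: 14.95
eef_pos: [491.7, 226.7, 37.5]
ee_rot: [-0.0, 0.659, 0.752, 0.0]
force: [-0.4, -0.6, -3.6]
grip_width: 0.248
```

Request:
play_rows:
  plan:
    - [0.1,-0.7,0,0,0,0,-1]

```text
time_s: 15.03
eef_pos: [491.8, 226.0, 37.4]
ee_rot: [-0.001, 0.659, 0.752, 0.0]
force: [0.6, 6.6, -3.1]
grip_width: 0.243
```

Run:
```python
from m import *
s,_=st();print('tcp',un(s['eef_pos']))
```

```text
t15.03 pos [491.77 226.    37.44] yawY 7.52 ztool [-5.e-04  1.e-03 -1.e+00] F [ 0.6   6.6  -3.06] T [ 0.99  0.11 -0.01] g0.243
fix turn wx -0.0010 wy -0.0005
tcp [516.89 160.42]
```

Contact came exactly at the predicted n = 160.4. I hold it for over a second.

Request:
play_rows:
  plan:
    - [0.1,-0.8,0.1,0,0,0,-1]
    - [0.1,-0.9,0.1,-0.001,0,0,-1]
    - [0.1,-0.9,0.1,-0.001,0,0,-1]
    - [0.1,-0.9,0,-0.001,0,0,-1]
    - [0.1,-0.9,0,-0.001,0,0,-1]

```text
time_s: 15.45
eef_pos: [491.8, 226.1, 37.8]
ee_rot: [-0.002, 0.66, 0.751, 0.002]
force: [-0.2, 6.7, -3.8]
grip_width: 0.247
```

Request:
play_rows:
  plan:
    - [0.1,-0.9,0,-0.001,0,0,-1]
    - [0.1,-0.9,0,-0.001,0,0,-1]
    - [0.1,-0.9,0,-0.001,0,0,-1]
    - [0.1,-0.9,0,-0.001,0,0,-1]
    - [0.1,-0.9,0,-0.001,0,0,-1]

```text
time_s: 15.87
eef_pos: [491.9, 226.1, 38.0]
ee_rot: [-0.002, 0.66, 0.751, 0.004]
force: [-0.1, 7.8, -4.2]
grip_width: 0.251
```

Request:
play_rows:
  plan:
    - [0.1,-0.9,0,-0.001,0,0,-1]
    - [0.1,-0.9,0,-0.001,0,0,-1]
    - [0.1,-0.9,0,-0.001,0,0,-1]
    - [0.1,-0.9,0,-0.001,0,0,-1]

```text
time_s: 16.2
eef_pos: [492.0, 226.2, 38.1]
ee_rot: [-0.003, 0.66, 0.751, 0.005]
force: [-0.4, 7.2, -3.5]
grip_width: 0.247
```

Run:
```python
from m import *
s,_=st();print('tcp',un(s['eef_pos']))
```

```text
t16.20 pos [491.98 226.18  38.15] yawY 7.36 ztool [ 0.0029  0.0117 -0.9999] F [-0.36  7.18 -3.46] T [1.09 0.11 0.03] g0.247
fix turn wx -0.0117 wy 0.0029
tcp [517.13 160.57]
```

Request:
play_rows:
  plan:
    - [-0.3,2,0,-0.006,0.002,0,-1]
    - [-1,8,0,-0.003,0,0,-1]
    - [-1,8,0,0,0,0,-1]
    - [0,2,15,0,0,0,-1]
    - [0,0,35,0,0,0,-1]

```text
time_s: 16.62
eef_pos: [485.8, 247.7, 83.4]
ee_rot: [-0.004, 0.66, 0.751, -0.004]
force: [0.3, -0.2, -3.6]
grip_width: 0.247
```

Request:
play_rows:
  plan:
    - [0,0,35,0,0,0,-1]
    - [0,0,25,0,0,0,-1]
    - [2,-8,5,0,0,0,-1]
    - [5,-20,0,0,0,0,-1]
    - [8,-32,0,0,0,-0.02,-1]

```text
time_s: 17.03
eef_pos: [500.6, 193.1, 156.0]
ee_rot: [-0.001, 0.664, 0.748, -0.001]
force: [0.3, -0.1, -4.3]
grip_width: 0.247
```

Request:
play_rows:
  plan:
    - [9,-37,0,0,0,-0.02,-1]
    - [9,-37,0,0,0,-0.02,-1]
    - [9,-37,0,0,0,-0.02,-1]
    - [9,-37,0,0,0,-0.02,-1]
    - [9,-37,0,0,0,-0.02,-1]

```text
time_s: 17.45
eef_pos: [544.2, 1.3, 150.6]
ee_rot: [-0.003, 0.7, 0.714, -0.003]
force: [1.9, 0.7, -3.2]
grip_width: 0.241
```

Run:
```python
from m import *
s,_=st();print((np.array([620.2,-273.9])-s['eef_pos'][:2]).round(1))
```

```text
t17.45 pos [544.21   1.25 150.57] yawY 1.07 ztool [-8.3e-03  8.0e-04 -1.0e+00] F [ 1.87  0.66 -3.21] T [-0.02 -0.06  0.05] g0.241
fix turn wx -0.0008 wy -0.0083
[  76.  -275.2]
```

Request:
play_rows:
  plan:
    - [10,-37,0,0,-0.004,-0.025,-1]
    - [10,-37,0,0,0,-0.025,-1]
    - [10,-37,0,0,0,-0.025,-1]
    - [10,-37,0,0,0,-0.025,-1]
    - [10,-35,0,0,0,-0.02,-1]

```text
time_s: 17.87
eef_pos: [592.5, -192.4, 143.3]
ee_rot: [-0.006, 0.744, 0.668, -0.003]
force: [-1.0, 0.0, -2.9]
grip_width: 0.249
```

Request:
play_rows:
  plan:
    - [10,-35,0,0,0,-0.01,-1]
    - [7,-25,0,0,0,0,-1]
    - [3,-10,0,0,0,0,-1]
    - [0,0,0,0,0,0,-1]

```text
time_s: 18.2
eef_pos: [610.8, -274.3, 135.0]
ee_rot: [-0.008, 0.751, 0.66, -0.005]
force: [0.6, 0.6, -3.4]
grip_width: 0.247
```

Run:
```python
from m import *
s,_=st();print((np.array([620.2,-273.9])-s['eef_pos'][:2]).round(1))
```

```text
t18.20 pos [ 610.84 -274.31  134.95] yawY -7.35 ztool [-0.0188  0.0054 -0.9998] F [ 0.57  0.59 -3.45] T [-0.03 -0.02  0.01] g0.247
fix turn wx -0.0054 wy -0.0188
[9.4 0.4]
```

Request:
play_rows:
  plan:
    - [5,0,-8,-0.005,-0.019,0.012,-1]
    - [3,0,-20,0,0,0,-1]
    - [0,0,-18,0,0,0,-1]
    - [0,0,-8,0,0,0,-1]
    - [0,0,0,0,0,0,-1]

```text
time_s: 18.62
eef_pos: [616.9, -271.6, 73.3]
ee_rot: [-0.003, 0.747, 0.665, -0.001]
force: [-0.5, 0.4, -2.9]
grip_width: 0.248
```

Run:
```python
from m import *
s,_=st();print((np.array([620.2,-273.9])-s['eef_pos'][:2]).round(1))
```

```text
t18.62 pos [ 616.91 -271.61   73.32] yawY -6.62 ztool [-0.0049  0.0037 -1.    ] F [-0.48  0.38 -2.9 ] T [-0.03  0.04 -0.03] g0.248
fix turn wx -0.0037 wy -0.0049
[ 3.3 -2.3]
```

Request:
play_rows:
  plan:
    - [2,-2,-5,-0.003,-0.004,0,-1]
    - [0,0,-8,0,0,0,-1]
    - [0,0,-5,0,0,0,-1]
    - [0,0,0,0,0,0,-1]

```text
time_s: 18.95
eef_pos: [619.5, -272.5, 54.9]
ee_rot: [0.0, 0.746, 0.666, 0.0]
force: [-0.8, 0.2, -3.2]
grip_width: 0.245
```

Run:
```python
from m import *
s,_=st();print((np.array([620.2,-273.9])-s['eef_pos'][:2]).round(1))
w=cap('wrist','w8');cv2.imwrite('pics/v8.png',w['img'])
```

```text
t18.95 pos [ 619.46 -272.51   54.88] yawY -6.53 ztool [ 3.e-04 -2.e-04 -1.e+00] F [-0.76  0.25 -3.21] T [-0.07 -0.    0.03] g0.245
fix turn wx 0.0002 wy 0.0003
[ 0.7 -1.4]
```

View pics/v8.png

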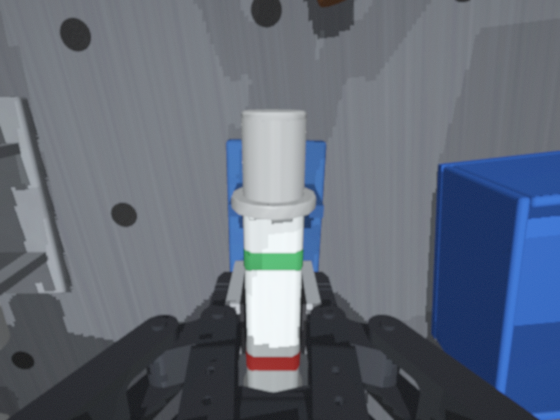

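The gauge is aligned over the blue cradle. The go end is centred at column 275 and the cradle base spans about 228–326. I lower it gently.

Request:
play_rows:
  plan:
    - [0.6,-1,-6,0,0,0,-1]
    - [0,-0.3,-6,0,0,0,-1]
    - [0,0,-4,0,0,0,-1]
    - [0,0,0,0,0,0,-1]

```text
time_s: 19.33
eef_pos: [620.9, -274.5, 39.4]
ee_rot: [0.002, 0.746, 0.666, 0.0]
force: [0.4, 0.1, -3.4]
grip_width: 0.244
```

Run:
```python
from m import *
s,_=st();print((np.array([620.2,-273.9])-s['eef_pos'][:2]).round(1))
```

```text
t19.33 pos [ 620.88 -274.51   39.36] yawY -6.54 ztool [ 0.003 -0.002 -1.   ] F [ 0.39  0.06 -3.36] T [-0.    0.03 -0.05] g0.244
fix turn wx 0.0020 wy 0.0030
[-0.7  0.6]
```

Request:
play_rows:
  plan:
    - [-0.8,0.4,-2.5,0.002,0.003,0,-1]
    - [-0.2,0,-2,0,0,0,-1]

```text
time_s: 19.5
eef_pos: [620.0, -274.2, 34.8]
ee_rot: [0.0, 0.746, 0.666, 0.0]
force: [0.2, 0.0, -2.7]
grip_width: 0.249
```

Request:
play_rows:
  plan:
    - [0,0,-1,0,0,0,-1]
    - [0,0,-1,0,0,0,-1]

```text
time_s: 19.67
eef_pos: [619.9, -274.3, 32.4]
ee_rot: [0.0, 0.746, 0.666, 0.0]
force: [-0.4, 0.1, -3.1]
grip_width: 0.245
```

Request:
play_rows:
  plan:
    - [0,0,-0.6,0,0,0,-1]

```text
time_s: 19.75
eef_pos: [619.9, -274.2, 31.8]
ee_rot: [0.0, 0.746, 0.666, 0.0]
force: [-0.4, 0.9, -2.8]
grip_width: 0.244
```

Run:
```python
from m import *
s,_=st();print((np.array([620.2,-273.9])-s['eef_pos'][:2]).round(1))
```

```text
t19.75 pos [ 619.89 -274.24   31.76] yawY -6.54 ztool [ 1.e-04 -0.e+00 -1.e+00] F [-0.36  0.91 -2.78] T [-0.   -0.04 -0.03] g0.244
fix turn wx 0.0000 wy 0.0001
[0.3 0.3]
```

Request:
play_rows:
  plan:
    - [0,0,-0.5,0,0,0,-1]

```text
time_s: 19.83
eef_pos: [620.0, -274.3, 31.6]
ee_rot: [0.0, 0.746, 0.666, 0.0]
force: [-2.6, 2.0, 3.1]
grip_width: 0.247
```

Request:
play_rows:
  plan:
    - [0,0,0,0,0,0,0]
    - [0,0,0,0,0,0,1]
    - [0,0,0,0,0,0,1]
    - [0,0,0,0,0,0,1]
    - [0,0,0,0,0,0,1]

```text
time_s: 20.25
eef_pos: [621.2, -275.1, 33.9]
ee_rot: [0.002, 0.746, 0.666, 0.001]
force: [-0.0, -0.0, 0.4]
grip_width: 0.936
```

Request:
play_rows:
  plan:
    - [0,0,0,0,0,0,1]
    - [0,0,0,0,0,0,1]
    - [0,0,0,0,0,0,1]

```text
time_s: 20.5
eef_pos: [621.4, -275.2, 34.2]
ee_rot: [0.003, 0.746, 0.666, 0.001]
force: [-0.2, -0.7, -0.6]
grip_width: 1.0
```

Request:
play_rows:
  plan:
    - [0,0,15,0,0,0,1]
    - [0,0,30,0,0,0,1]
    - [0,0,35,0,0,0,1]
    - [0,0,35,0,0,0,1]
    - [0,0,20,0,0,0,1]

```text
time_s: 20.92
eef_pos: [617.9, -273.0, 167.5]
ee_rot: [-0.004, 0.746, 0.665, -0.001]
force: [0.7, -0.1, 1.6]
grip_width: 1.0
```

Request:
play_rows:
  plan:
    - [0,0,20,0,0,0,1]
    - [0,0,0,0,0,0,1]
    - [0,0,0,0,0,0,1]
    - [0,0,0,0,0,0,1]

```text
time_s: 21.25
eef_pos: [619.1, -273.7, 194.3]
ee_rot: [0.001, 0.746, 0.666, 0.0]
force: [-0.1, 0.8, 0.4]
grip_width: 0.998
```

Run:
```python
from m import *
st()
w=cap('wrist','w9');s=cap('scene','scene9')
G=(45,100,50),(80,255,255);R=(0,120,60),(8,255,255)
a=comp(w,*G,(200,350,0,420),30);b=comp(w,*R,(200,350,0,420),30);print(a,b)
g=onz(w,*a[0][0],61);r=onz(w,*b[0][0],61);d=g-r;print((g+r)/2,np.linalg.norm(d),np.degrees(np.arctan2(d[1],d[0])),'before 619.67,-273.4, 47.0, 82.2-83.1')
cv2.imwrite('pics/v9.png',np.hstack([w['img'][60:380],cv2.resize(s['img'][180:250,165:220],(240,320),interpolation=cv2.INTER_CUBIC)]))
```

```text
t21.25 pos [ 619.1  -273.73  194.35] yawY -6.55 ztool [ 0.0017 -0.001  -1.    ] F [-0.07  0.77  0.44] T [-0.05  0.02  0.05] g0.998
fix turn wx 0.0010 wy 0.0017
[(array([273.91, 169.37]), [261, 166, 27, 7, 165])] [(array([273.6 , 222.88]), [262, 220, 24, 6, 115])]
[ 618.96173194 -273.69278294   61.        ] 47.08121931237385 83.16395914327808 before 619.67,-273.4, 47.0, 82.2-83.1
```

View pics/v9.png

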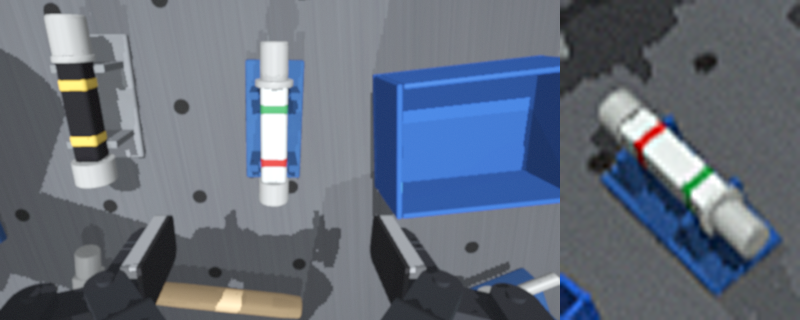

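The gauge lies in the blue cradle within 1 mm of where it started, and the gripper is clear, so I hand the job in.

```bash
python3 -c "
from rig import ctrl
print(ctrl.finish_job())"
```

```text
the job is handed in; nothing more can be done
None
```

The job is done and handed in at about 21 s on the robot's clock. `finish_job` gives no verdict, so what follows is from my own readings.

- **Go end:** I found the bushing height by lightly touching its top. The go end then slid in from the right-hand side with no noticeable force until the collar met the face. I held it there at about 6 N for about 0.7 s, with a peak reading of about 9 N, and a picture showed the collar flush on the brass.
- **No-go end:** I carried the gauge over the profile and pressed the no-go end on the left mouth at about 7 N for about 1.2 s. It did not enter, and contact came within 0.1 mm of the position I predicted from the go-end seating. The tool tilted about 0.01 rad during this push, well under the 0.08 rad limit.
- **Return:** The gauge is back in the blue cradle with its middle within 1 mm and its direction within about 1° of the start. The gripper is open and well clear. The last picture shows the gauge lying in the cradle's notches.
- **Other things:** I did not re-measure the spare gauge, hammer and brass rings at the end. Nothing touched them that I could see, and no unexpected forces came up on the way.

Two measurements disagreed slightly. The camera put the seating point about 2.5 mm deeper than where contact came, and its readings of the profile's direction varied by about 0.4°. Neither mattered, because I went by touch.

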